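Slide the blue mixing slab out over the end of the ledge

TASK

Using only the fingertips, push the blue mixing slab along its track towards the green-striped end of the ledge until about a third of its length sticks out past that end, so that its edge shows and it can be taken from there later. It must stay lying flat in its track: do not pick it up, tip it or let it fall. Leave the white slab, the dental cast, the jar and the cup where they are.

Things in the scene. Friction and masses are not known exactly. Their poses are not given: they have to be found in the camera images.
- ledge: Fixed low grey stand, 170 (x) by 320 (y) by 50 mm high; origin: centre of its underside, z up. Two straight tracks run along its y, centred at x = -41 and +41 mm: flat floors 50 mm above the work surface, 76 mm wide, between ribs 6 mm wide and 9 mm higher than the floor. Both ends (y = -160, +160 mm) are open, without stops; the +y end (to the robot's left) has a green strip and green floor band.
- ledge_end (a point): Middle of the ledge's green-striped end: at the very end of the ledge (its y = +160 mm), at track-floor height, midway between the two tracks; axes as the ledge. Beyond it there is only the work surface, 50 mm lower. The green band on the track floors is 10 mm wide.
- blue_slab: Loose blue plate, 70 (x) by 120 (y) by 8 mm thick, about 0.16 kg, flat in either track, long side along it, 3 mm play to each rib. Origin: centre of its underside; axes as the ledge's within a few degrees. Slides with ordinary friction, stops when the push stops. Starts 40 to 130 mm inside the green end with at least 70 mm of free track behind. Tips over if more than half is out.
- white_slab: White slab of the same size and shape (70 x 120 x 8 mm, origin at the centre of its underside) in the other track; to be left alone.
- cast: Bystander: loose stone dental cast with white teeth, 62 x 56 mm and 32 mm high, on the work surface to the left of the ledge. Origin: centre of its underside.
- jar: Bystander: loose amber glass jar with a white lid and label, 48 mm diameter, 62 mm high, on the work surface to the right of the ledge. Origin: centre of its underside.
- cup: Bystander: loose green mixing cup, 60 mm across the rim, 50 mm high, on the work surface to the right of the ledge. Origin: centre of its underside.
Mind the look-alikes: they are no part of the job. Several things have the shape of the blue_slab; the one meant has the colours described above.

How it is judged (in metres and radians):
At the end, for the whole second after the job is handed in: The blue slab lies at rest and flat (within 0.05 rad) in its track on the ledge, in line with it (within 0.12 rad), with 28 to 52 mm of its 120 mm length past the green-striped end; the white slab is within 10 mm, and the cast, jar and cup within 15 mm, of where they started (y of blue_slab in the frame of ledge between 0.128 and 0.152 m and z of blue_slab in the frame of ledge between 0.046 and 0.054 m and angle between blue_slab's own z axis and vertical below 0.05 rad and angle between the y axis of blue_slab and the y axis of ledge, either way round below 0.12 rad and linear speed of blue_slab below 0.01 m/s and distance of white_slab from where it was at the start of the episode below 0.01 m and distance of each of cast, jar, cup from where it was at the start of the episode below 0.015 m); the robot touches nothing.
It fails at once if the blue slab is lifted (more than 8 mm off the track floor) (z of blue_slab in the frame of ledge above 0.058 m).
It fails at once if the blue slab is tipped (more than 0.15 rad) (angle between blue_slab's own z axis and vertical above 0.15 rad).
It fails at once if the blue slab falls from the ledge (z of blue_slab in the frame of ledge below 0.038 m).
It fails at once if the white slab is moved by more than 10 mm (distance of white_slab from where it was at the start of the episode above 0.01 m).
It fails at once if the cast, the jar or the cup is moved by more than 15 mm (distance of any of cast, jar, cup from where it was at the start of the episode above 0.015 m).
It also fails if it takes over 40 s, if anything falls off the work surface, if the arm or the gripper's body presses on something with over 40 N, if the wrist force passes 120 N, or if a joint passes its speed limit or range.

ROBOT

A 6-joint arm with a two-finger parallel gripper is mounted at the origin on the work surface. World frame = base frame: x ahead of the robot, y to its left, z up, the work surface at z = 0. Lengths are in mm, angles in rad, forces in N, time in s.
With the tool pointing down it reaches from about 275 to 750 mm from the base axis. Payload 10.2 kg.
Tool frame: the origin (TCP) lies on the front face of the gripper's body, between the roots of the fingers; the fingertips stand 73 mm ahead of it and the grasp point (between the pads) lies 54 mm ahead of it; z points along the fingers, y is the line along which they close (so a half turn about z gives the same grasp; the last joint's range is limited). The gripper opens to 85 mm and grips with 20 to 120 N. Pads are 22 mm wide; open, the fingers measure 114 mm over their backs; the gripper's body (76 mm by 85 mm) begins 54 mm behind the grasp point. The pads swing forward as they close: fully open they stand 13 mm farther back than shut.
Start: joints at [-1.531, 0.313, 1.498, -0, 1.331, -0.223], TCP at [136.374, -506.985, 303.894] pointing down, gripper open.
Joint ranges: [-2.94, 2.94], [-0.97, 2.17], [0.19, 2.56], [-1.23, 4.37], [0.02, 3.11], [-2.88, 2.88]. Speed limits (rad/s): [2.39, 2.39, 3.01, 3.14, 3.14, 3.14].

INTERFACE

Orientations are given as a unit quaternion [w, x, y, z].
In Python, from rig import * gives the robot as it stands.
- The arm moves only by the tool step_arm, never from a script. Its argument "plan" is a list of rows, each an object with "offset": the shift along the tool's x, y, z in cm, a list of three; "rot": the turn, a rotation vector about the tool's x, y, z in degrees, a list of three; "gripper": the finger opening in cm, from 0 to 8.54. In form: [{"offset": [x, y, z], "rot": [wx, wy, wz], "gripper": gripper}, ...]. A call has 1 to 12 rows; each row is the pose to reach, as a shift and turn from the pose commanded when the call began, along the tool's axes at that moment; what a row does not reach only later rows make up. A row lasts 1/10 s, in which the tool goes at most 50 mm and 8.59 degrees, less where a joint would pass 70% of its speed; a pose out of reach is approached as far as the arm can. A call with a gripper value outside its range is refused whole. The fingers move at their own pace and stop on an object; "squeeze" is the grip in N (left out, the last holds). Time passes only in rows, so rows that repeat a pose let the fingers close. It gives the time, the measured TCP pose, the force, the opening and the grip force at its end, in the units of the state.
- sense(): the state, without advancing time (a new reading comes with each control period).
- capture(name): name is "scene" or "top" or "wrist"; returns a dict with "color" (480x640x3 uint8, red, green, blue), "depth" (480x640 float32, mm along the optical axis (not along the pixel's ray), 0 where there is no reading), "vertical_fov" (degrees; the focal length in pixels is half the picture's height over the tangent of half this angle, whatever the lens; pixels are square), "cx", "cy" (the principal point, pixels), "rvec" (rotation vector, rad) and "tvec" (3), from world to camera coordinates, as OpenCV has them; the wrist camera has in their place "mount" (4x4, takes a point from camera to tool coordinates, whose origin is the TCP and whose axes are the flange's). Camera axes: x right, y down, z forward; pixel columns grow to the right and rows downward; lengths in mm; the calibration is good to about 2 mm. The wrist camera is an equidistant fisheye: a pixel r from the principal point sees the ray r / f radians off the axis. A picture is of the moment at which its call begins: read the wrist's pose just before it.
- finish_job(): hands the job in; it is judged then, once.
The state is a dict: "time_s": time; "joints": joint angles; "dq": joint speeds; "tau": joint torques, N m; "eef_pos": TCP position; "ee_rot": TCP orientation; "force": force on the tool from outside, world axes, zero at the start; "wrist_torque": the same for the moment, N m; "grip_width": opening from 0.0 (shut) to 1.0 (fully open); "grip_force": force on a finger pad.
Only numpy, scipy, OpenCV 4.12 (cv2) and the standard library are available. Lean on these libraries where they do the work, as an engineer would, in place of code of your own. Each camera call takes 0.05 s, during which the arm holds its last target. There are 200 camera calls.

## Working session

There is one attempt and no reset: what is moved stays moved. The work goes in short steps, Python scripts to look and compute and a tool call to move; the robot and the scene stay as the last step left them, time stands still between calls to the robot, and variables do not carry over. Pictures are saved under pics/ and viewed, at most 10 in all, crops included, and the job is handed in when it is done.

Besides the shell and the picture viewer there is one more tool, called after "Call:" as name(argument=value, ...), one argument or row to a line, values as JSON. step_arm: Moves the arm, as the interface text tells. Its arguments: {"type":"object","properties":{"plan":{"type":"array"},"squeeze":{"type":"number"}},"required":["plan"]}

```bash
mkdir -p pics
python3 - <<'E'
from rig import *
import cv2, numpy as np
s=sense(); print({k:np.round(v,3).tolist() for k,v in s.items()})
for n in ("top","scene"):
    c=capture(n); cv2.imwrite(f"pics/{n}0.png",c["color"][:,:,::-1]); np.savez(f"{n}0.npz",**c)
    print(n,c["vertical_fov"],c["cx"],c["cy"],c["rvec"],c["tvec"])
E
```

```text
{'time_s': 0.0, 'joints': [-1.531, 0.313, 1.498, 0.0, 1.331, -0.223], 'dq': [0.001, -0.0, -0.002, 0.001, -0.001, 0.001], 'tau': [0.0, -41.226, -25.973, -0.0, 0.004, -0.0], 'eef_pos': [136.392, -506.804, 303.32], 'ee_rot': [-0.001, 0.991, 0.131, 0.0], 'force': [-0.262, 0.584, -0.45], 'wrist_torque': [0.022, -0.021, -0.047], 'grip_force': 0.0, 'grip_width': 1.002}
top 42.98270585374323 318.9730971838767 245.70559400272487 [ 2.12838655 -2.16426455  0.17058908] [  28.28833026  549.98319572 1599.41058005]
scene 46.97162464062568 318.5408315767251 230.62375887807673 [ 0.80760017  2.34915792 -1.29062434] [ 408.83064709 -107.81936994 1608.30546387]
```

View pics/top0.png

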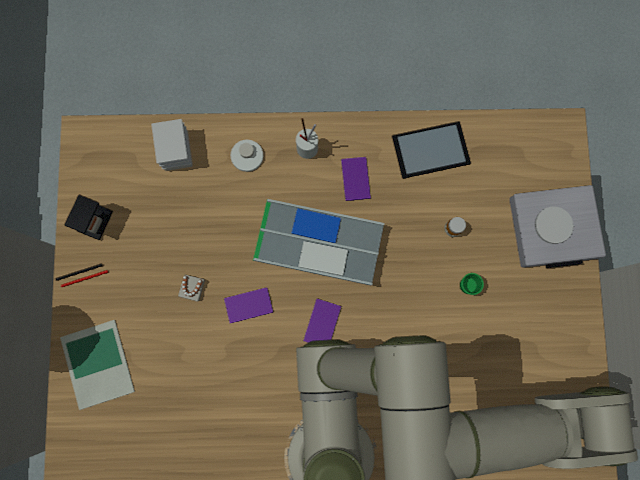

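View pics/scene0.png

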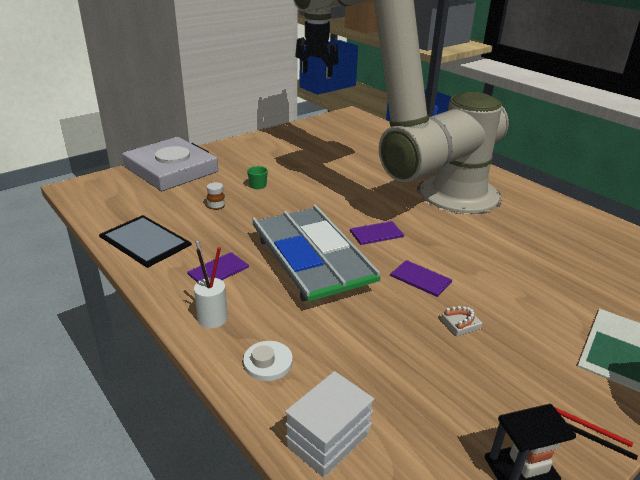

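The top view shows the green end at about px (262,230). The blue slab is in the far track at (317,224), the white one in the near track at (324,259), the jar at (457,226), the cup at (473,285) and the cast at (192,288). The scene view agrees. Next I measure.

```bash
cat > h.py <<'E'
import numpy as np, cv2
from scipy.spatial.transform import Rotation as Ro
def ray(c,uv,z):
    f=240/np.tan(np.radians(c["vertical_fov"])/2)
    R=cv2.Rodrigues(c["rvec"])[0]; o=-R.T@c["tvec"]
    uv=np.atleast_2d(uv).astype(float)
    d=np.c_[(uv[:,0]-c["cx"])/f,(uv[:,1]-c["cy"])/f,np.ones(len(uv))]@R
    return o+d*((z-o[2])/d[:,2])[:,None]
def blob(c,m,box,z):
    u0,v0,u1,v1=box; k=np.zeros(m.shape,np.uint8); k[v0:v1,u0:u1]=m[v0:v1,u0:u1]
    n,l,st,ce=cv2.connectedComponentsWithStats(k); i=1+np.argmax(st[1:,4])
    v,u=np.nonzero(l==i); P=ray(c,np.c_[u,v],z)[:,:2]
    (r)=cv2.minAreaRect(P.astype(np.float32)); 
    return P.mean(0),r,P,st[i,4]
def masks(c):
    h=cv2.cvtColor(np.ascontiguousarray(c["color"]),cv2.COLOR_RGB2HSV); H,S,V=cv2.split(h)
    return dict(blue=(H>105)&(H<122)&(S>150)&(V>60),green=(H>50)&(H<85)&(S>120),white=(S<35)&(V>185))
E
python3 - <<'E'
from h import *
for n,bx in (("top",(235,190,400,295)),("scene",(240,200,390,305))):
    c=dict(np.load(f"{n}0.npz")); m=masks(c)
    for k,z in (("blue",58),("white",58),("green",50)):
        p,r,P,a=blob(c,m[k],bx,z)
        print(n,k,a,p.round(1),np.round(r[0],1),np.round(r[1],1),round(r[2],1))
        if k!="white": print(cv2.boxPoints(r).round(1).tolist())
c=dict(np.load("top0.npz"))
print("top corners ledge", ray(c,[(267,200),(254,261),(384,224),(374,284)],55).round(1).tolist())
print("jar,cup,cast",ray(c,[(457,226),(473,285),(192,288)],50).round(0).tolist())
E
```

```text
top blue 1146 [603.3  26.3] [603.6  26.2] [119.2  70.3] 76.3
[[555.2999877929688, -23.399999618530273], [623.5999755859375, -40.0], [651.7999877929688, 75.80000305175781], [583.5, 92.4000015258789]]Traceback (most recent call last):
  File "<stdin>", line 5, in <module>
  File "h.py", line 11, in blob
    n,l,st,ce=cv2.connectedComponentsWithStats(k); i=1+np.argmax(st[1:,4])
                                                       ~~~~~~~~~^^^^^^^^^^
    return _wrapfunc(a, 'argmax', axis=axis, out=out, **kwds)
    return bound(*args, **kwds)
ValueError: attempt to get argmax of an empty sequence
```

```bash
sed -i 's/white=.*)/white=(S<60)\&(V>165))/' h.py
python3 - <<'E'
from h import *
for n,bx in (("top",(235,190,400,295)),("scene",(240,200,390,305))):
    c=dict(np.load(f"{n}0.npz")); m=masks(c)
    for k,z in (("blue",58),("white",58),("green",50)):
        try: p,r,P,a=blob(c,m[k],bx,z)
        except ValueError: print(n,k,"none"); continue
        print(n,k,a,p.round(1),np.round(r[0],1),np.round(r[1],1),round(r[2],1),cv2.boxPoints(r).round(0).tolist())
c=dict(np.load("top0.npz"))
print(c["color"][259,324],c["color"][230,262])
print("top corners ledge", ray(c,[(267,200),(254,261),(384,224),(374,284)],55).round(1).tolist())
print("jar,cup,cast",ray(c,[(457,226),(473,285),(192,288)],50).round(0).tolist())
E
```

```text
top blue 1146 [603.3  26.3] [603.6  26.2] [119.2  70.3] 76.3 [[555.0, -23.0], [624.0, -40.0], [652.0, 76.0], [584.0, 92.0]]
top white 830 [513.9  13.4] [515.5   9.9] [115.5  67.3] 77.6 [[470.0, -39.0], [536.0, -54.0], [561.0, 59.0], [495.0, 74.0]]
top green 109 [636.3 162.3] [636.  162.4] [11.2 72.5] 76.6 [[599.0, 165.0], [670.0, 149.0], [673.0, 159.0], [602.0, 176.0]]
scene blue 1028 [609.2  32.9] [608.6  30.5] [127.1  71.1] 76.1 [[559.0, -23.0], [628.0, -40.0], [658.0, 84.0], [589.0, 101.0]]
scene white 848 [519.   14.5] [518.4  13.9] [127.3  69.2] 77.0 [[470.0, -40.0], [538.0, -56.0], [566.0, 68.0], [499.0, 84.0]]
scene green 586 [603.8 177.4] [602.2 177. ] [ 25.9 173.3] 77.4 [[515.0, 183.0], [684.0, 145.0], [690.0, 171.0], [520.0, 208.0]]
[159 166 161] [122 123 129]
top corners ledge [[675.4, 157.3, 55.0], [510.0, 192.6, 55.0], [604.5, -156.5, 55.0], [443.5, -124.6, 55.0]]
jar,cup,cast [[597.0, -354.0, 50.0], [437.0, -388.0, 50.0], [441.0, 357.0, 50.0]]
```

```bash
cat >> h.py <<'E'
U=np.array([np.cos(np.radians(76.6)),np.sin(np.radians(76.6))])
def delta(s,xy,z,yaw=76.6):
    "offset (cm, tool axes) and tool-frame rotvec (deg) from the present pose to tool-down at xy,z with tool x at yaw"
    w,x,y,zz=s["ee_rot"]; R=Ro.from_quat([x,y,zz,w])
    G=Ro.from_euler("z",yaw,degrees=True)*Ro.from_euler("x",180,degrees=True)
    o=R.inv().apply(np.r_[xy,z]-np.array(s["eef_pos"]))/10
    return o.round(2), np.degrees((R.inv()*G).as_rotvec()).round(1)
E
python3 - <<'E'
from rig import *; from h import *
p=np.array([603.5,26.2])-100*U; print(p,delta(sense(),p,200))
E
```

```text
[580.32520965 -71.07758782] (array([ 54.19, -30.53,  10.39]), array([ -0.1,  -0. , -61.5]))
```

Call:
step_arm(
  plan=[
    {"offset": [5,-3,0],"rot": [0,0,-6],"gripper": 0},
    {"offset": [10,-6,0],"rot": [0,0,-12],"gripper": 0},
    {"offset": [15,-9,1],"rot": [0,0,-18],"gripper": 0},
    {"offset": [20,-12,2],"rot": [0,0,-24],"gripper": 0},
    {"offset": [25,-15,3],"rot": [0,0,-30],"gripper": 0},
    {"offset": [30,-18,4],"rot": [0,0,-36],"gripper": 0},
    {"offset": [35,-21,5],"rot": [0,0,-42],"gripper": 0},
    {"offset": [40,-24,6],"rot": [0,0,-48],"gripper": 0},
    {"offset": [45,-26,7],"rot": [0,0,-54],"gripper": 0},
    {"offset": [50,-28.5,8],"rot": [0,0,-60],"gripper": 0},
    {"offset": [54.2,-30.5,10],"rot": [0,0,-61.5],"gripper": 0},
    {"offset": [54.2,-30.5,10.4],"rot": [0,0,-61.5],"gripper": 0},
  ],
)

```text
time_s: 1.3
eef_pos: [557.9, -91.0, 209.6]
ee_rot: [0.0, 0.785, 0.62, 0.0]
force: [-0.2, -1.3, 0.9]
grip_width: -0.0
grip_force: 0.0
```

Call:
step_arm(
  plan=[
    {"offset": [0,0,0],"rot": [0,0,0],"gripper": 0},
    {"offset": [0,0,0],"rot": [0,0,0],"gripper": 0},
    {"offset": [0,0,0],"rot": [0,0,0],"gripper": 0},
  ],
)

```text
time_s: 1.6
eef_pos: [556.1, -93.4, 210.4]
ee_rot: [0.0, 0.785, 0.619, -0.0]
force: [-0.7, -0.3, 0.5]
grip_width: -0.001
grip_force: 0.0
```

Run:
```python
from rig import *; from h import *
s=sense(); p=np.array([603.5,26.2])-100*U; print(s["time_s"],s["eef_pos"],s["grip_width"],s["force"],delta(s,p,127))
c=capture("wrist"); cv2.imwrite("pics/wrist1.png",c["color"][:,:,::-1])
c["eef"]=s["eef_pos"];c["q"]=s["ee_rot"]; np.savez("w1.npz",**c); print(c["mount"].round(2),c["vertical_fov"])
```

```text
1.6 [556.14509747 -93.44248489 210.39397081] -0.001475727355178708 [-0.69297903 -0.27716744  0.48598464] (array([2.74, 1.83, 8.34]), array([ 0. ,  0. , -0.1]))
[[ -0.    -0.96  -0.3   75.66]
 [  1.    -0.    -0.    -1.97]
 [  0.    -0.3    0.96 -69.51]
 [  0.     0.     0.     1.  ]] 65.70646984690485
```

Call:
step_arm(
  plan=[
    {"offset": [2.7,1.8,2],"rot": [0,0,0],"gripper": 0},
    {"offset": [2.7,1.8,4],"rot": [0,0,0],"gripper": 0},
    {"offset": [2.7,1.8,4],"rot": [0,0,0],"gripper": 0},
    {"offset": [2.7,1.8,4],"rot": [0,0,0],"gripper": 0},
  ],
)

```text
time_s: 2.05
eef_pos: [580.1, -71.6, 171.0]
ee_rot: [0.0, 0.785, 0.619, 0.0]
force: [0.4, -0.2, 1.0]
grip_width: 0.001
grip_force: 0.0
```

Run:
```python
from rig import *; from h import *
s=sense(); p=np.array([603.5,26.2])-100*U; print(s["time_s"],s["eef_pos"],s["force"],delta(s,p,127))
c=capture("wrist"); cv2.imwrite("pics/wrist1.png",c["color"][:,:,::-1])
c["eef"]=s["eef_pos"];c["q"]=s["ee_rot"]; np.savez("w1.npz",**c)
```

```text
2.05 [580.11617333 -71.59031004 171.00676369] [ 0.41576397 -0.1551724   0.96765325] (array([0.06, 0.01, 4.4 ]), array([ 0. ,  0. , -0.1]))
```

View pics/wrist1.png

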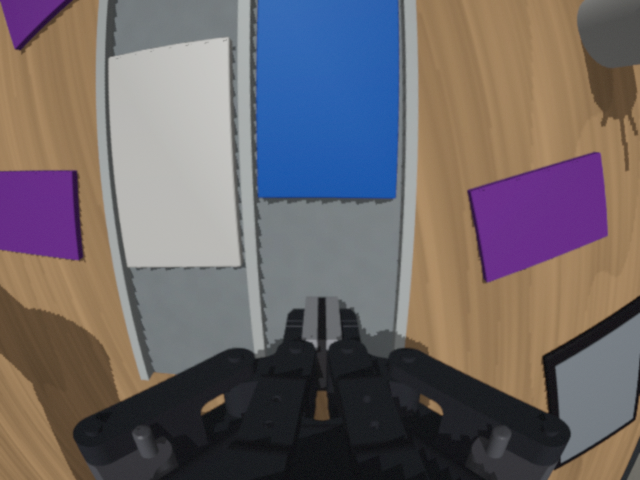

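The wrist view shows the closed tips at about (322,310), centred in the blue slab's track. The slab's rear edge is at row 198 and spans columns 257–397. I lower the tips to about 3 mm above the floor.

Call:
step_arm(
  plan=[
    {"offset": [0,0,2],"rot": [0,0,0],"gripper": 0},
    {"offset": [0,0,3.5],"rot": [0,0,0],"gripper": 0},
    {"offset": [0,0,4],"rot": [0,0,0],"gripper": 0},
    {"offset": [0,0,4.2],"rot": [0,0,0],"gripper": 0},
    {"offset": [0,0,4.5],"rot": [0,0,0],"gripper": 0},
    {"offset": [0,0,4.5],"rot": [0,0,0],"gripper": 0},
  ],
)

```text
time_s: 2.7
eef_pos: [580.5, -70.8, 125.6]
ee_rot: [0.0, 0.785, 0.619, 0.0]
force: [0.7, 0.2, 0.2]
grip_width: -0.001
grip_force: 0.0
```

Call:
step_arm(
  plan=[
    {"offset": [1,0,0],"rot": [0,0,0],"gripper": 0},
    {"offset": [2,0,0],"rot": [0,0,0],"gripper": 0},
    {"offset": [2.5,0,0],"rot": [0,0,0],"gripper": 0},
    {"offset": [3,0,0],"rot": [0,0,0],"gripper": 0},
    {"offset": [3.5,0,0],"rot": [0,0,0],"gripper": 0},
    {"offset": [4,0,0],"rot": [0,0,0],"gripper": 0},
    {"offset": [5,0,0],"rot": [0,0,0],"gripper": 0},
    {"offset": [6,0,0],"rot": [0,0,0],"gripper": 0},
    {"offset": [7,0,0],"rot": [0,0,0],"gripper": 0},
    {"offset": [8,0,0],"rot": [0,0,0],"gripper": 0},
    {"offset": [9,0,0],"rot": [0,0,0],"gripper": 0},
    {"offset": [9,0,0],"rot": [0,0,0],"gripper": 0},
  ],
)

```text
time_s: 3.9
eef_pos: [601.4, 18.4, 125.0]
ee_rot: [-0.0, 0.785, 0.62, 0.0]
force: [0.2, -0.4, 0.6]
grip_width: 0.001
grip_force: 0.0
```

Run:
```python
from rig import *; from h import *
s=sense(); print(s["time_s"],s["eef_pos"],s["force"])
ims=[]
for n in ("wrist","scene"):
    c=capture(n); ims.append(c["color"][:,:,::-1]); np.savez(n+"2.npz",**c)
cv2.imwrite("pics/m2.png",cv2.resize(np.hstack(ims),(800,300),interpolation=cv2.INTER_AREA))
```

```text
3.9 [601.44826544  18.41260388 125.03253618] [ 0.2159457  -0.44558769  0.63656042]
```

View pics/m2.png

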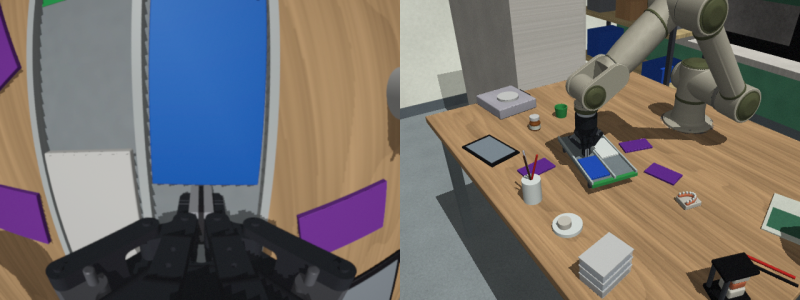

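The wrist view shows the tips flush on the middle of the slab's rear edge, with the slab straight in its track and flat. The scene view shows its front still short of the green band. Now I measure the remainder.

```bash
cat >> h.py <<'E'
def ext(c,m,bx,z,half=20,ctr=None):
    "extent along U of a blob, in its middle strip"
    p,r,P,a=blob(c,m,bx,z); V=np.array([U[1],-U[0]]); l=P@V; k=abs(l-(np.median(l) if ctr is None else ctr))<half
    s=P[k]@U; return np.percentile(s,[1,99]).round(1),l.min().round(1),l.max().round(1),a,r[2]
E
python3 - <<'E'
from rig import *; from h import *
c=capture("top"); np.savez("top2.npz",**c)
for n,c,bx in (("top0",dict(np.load("top0.npz")),(235,190,400,295)),("top2",c,(235,190,400,295)),("scene0",dict(np.load("scene0.npz")),(240,200,390,305)),("scene2",dict(np.load("scene2.npz")),(240,200,390,305))):
    m=masks(c)
    print(n,"blue",ext(c,m["blue"],bx,58)); print(n,"green",ext(c,m["green"],bx,50,20,580))
E
```

```text
top0 blue (array([107. , 223.9]), np.float64(545.8), np.float64(616.5), np.int32(1146), 76.31649780273438)
top0 green (array([300.1, 310.6]), np.float64(544.8), np.float64(617.3), np.int32(109), 76.57127380371094)
top2 blue (array([238.5, 284.6]), np.float64(546.6), np.float64(616.4), np.int32(436), 75.86280822753906)Traceback (most recent call last):
  File "<stdin>", line 5, in <module>
  File "h.py", line 28, in ext
    s=P[k]@U; return np.percentile(s,[1,99]).round(1),l.min().round(1),l.max().round(1),a,r[2]
                     ~~~~~~~~~~~~~^^^^^^^^^^
    return _quantile_unchecked(
        a, q, axis, out, overwrite_input, method, keepdims, weights)
    return _ureduce(a,
                    func=_quantile_ureduce_func,
    ...<5 lines>...
                    overwrite_input=overwrite_input,
                    method=method)
    r = func(a, **kwargs)
    result = _quantile(arr,
                       quantiles=q,
    ...<2 lines>...
                       out=out,
                       weights=wgt)
    slices_having_nans = np.isnan(arr[-1, ...])
                                  ~~~^^^^^^^^^
IndexError: index -1 is out of bounds for axis 0 with size 0
```

Call:
step_arm(
  plan=[
    {"offset": [0.5,0,0],"rot": [0,0,0],"gripper": 0},
    {"offset": [1,0,0],"rot": [0,0,0],"gripper": 0},
    {"offset": [1.7,0,0],"rot": [0,0,0],"gripper": 0},
    {"offset": [2.4,0,0],"rot": [0,0,0],"gripper": 0},
    {"offset": [3.1,0,0],"rot": [0,0,0],"gripper": 0},
    {"offset": [3.8,0,0],"rot": [0,0,0],"gripper": 0},
    {"offset": [4.5,0,0],"rot": [0,0,0],"gripper": 0},
    {"offset": [5,0,0],"rot": [0,0,0],"gripper": 0},
    {"offset": [5.5,0,0],"rot": [0,0,0],"gripper": 0},
    {"offset": [5.8,0,0],"rot": [0,0,0],"gripper": 0},
    {"offset": [6.2,0,0],"rot": [0,0,0],"gripper": 0},
    {"offset": [6.2,0,0],"rot": [0,0,0],"gripper": 0},
  ],
)

```text
time_s: 5.25
eef_pos: [615.8, 77.6, 125.2]
ee_rot: [-0.0, 0.785, 0.62, 0.0]
force: [-0.3, -0.3, -0.4]
grip_width: -0.001
grip_force: 0.0
```

Run:
```python
from rig import *; from h import *
s=sense(); print(s["time_s"],s["eef_pos"],s["force"])
c=capture("top"); np.savez("top3.npz",**c); m=masks(c); bx=(225,180,400,295)
print(ext(c,m["blue"],bx,58))
cv2.imwrite("pics/top3.png",cv2.resize(c["color"][150:330,200:440,::-1],(720,540)))
```

```text
5.25 [615.81335373  77.62382352 125.15601877] [-0.26245868 -0.31768814 -0.36547676]
(array([307.8, 344.9]), np.float64(546.3), np.float64(615.0), np.int32(326), 76.17449188232422)
```

View pics/top3.png

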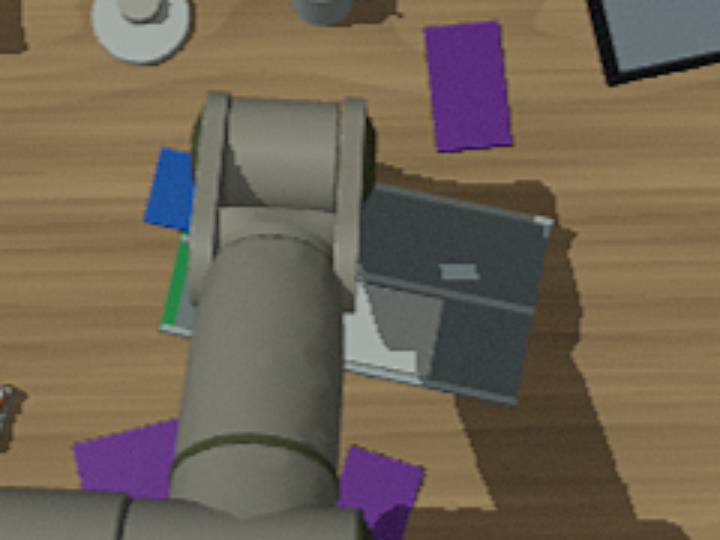

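The top crop shows the slab's front (about px (150,190)) past the green strip. It measures about 35 mm out, so I push 4 mm more, then back off, rise and swing clear.

Call:
step_arm(
  plan=[
    {"offset": [0.2,0,0],"rot": [0,0,0],"gripper": 0},
    {"offset": [0.4,0,0],"rot": [0,0,0],"gripper": 0},
    {"offset": [0.4,0,0],"rot": [0,0,0],"gripper": 0},
    {"offset": [0.4,0,0],"rot": [0,0,0],"gripper": 0},
    {"offset": [-1,0,0],"rot": [0,0,0],"gripper": 0},
    {"offset": [-3,0,0],"rot": [0,0,0],"gripper": 0},
    {"offset": [-3,0,0],"rot": [0,0,0],"gripper": 0},
    {"offset": [-3,0,-4],"rot": [0,0,0],"gripper": 0},
    {"offset": [-3,0,-8],"rot": [0,0,0],"gripper": 0},
    {"offset": [-7,0,-11],"rot": [0,0,0],"gripper": 0},
    {"offset": [-12,0,-12],"rot": [0,0,0],"gripper": 0},
    {"offset": [-16,0,-12],"rot": [0,0,0],"gripper": 0},
  ],
)

```text
time_s: 6.5
eef_pos: [578.3, -80.3, 247.3]
ee_rot: [0.002, 0.785, 0.62, 0.001]
force: [0.9, -0.1, -0.2]
grip_width: -0.003
grip_force: 0.0
```

Call:
step_arm(
  plan=[
    {"offset": [-5,0,0],"rot": [0,0,0],"gripper": 0},
    {"offset": [-10,0,0],"rot": [0,0,0],"gripper": 0},
    {"offset": [-15,0,0],"rot": [0,0,0],"gripper": 0},
    {"offset": [-20,0,0],"rot": [0,0,0],"gripper": 0},
    {"offset": [-25,0,0],"rot": [0,0,0],"gripper": 0},
    {"offset": [-25,0,0],"rot": [0,0,0],"gripper": 0},
    {"offset": [-25,0,0],"rot": [0,0,0],"gripper": 0},
  ],
)

```text
time_s: 7.2
eef_pos: [519.9, -322.4, 244.9]
ee_rot: [-0.0, 0.786, 0.619, 0.0]
force: [0.4, 1.3, -0.1]
grip_width: -0.001
grip_force: 0.0
```

Run:
```python
from rig import *; from h import *
s=sense(); print(s["time_s"],s["eef_pos"],s["force"])
c=capture("top"); m=masks(c); bx=(225,180,400,295); c0=dict(np.load("top0.npz"))
print("blue",ext(c,m["blue"],bx,58)); print("green",ext(c,m["green"],bx,50,20,500)); print("green0 full",ext(c0,masks(c0)["green"],bx,50))
b=capture("scene")
a=cv2.resize(c["color"][150:330,200:440,::-1],(400,300)); b=cv2.resize(b["color"][150:390,200:520,::-1],(400,300))
cv2.imwrite("pics/end.png",np.hstack([a,b]))
```

```text
7.2 [ 519.89305285 -322.40222475  244.86717453] [ 0.41139101  1.29394966 -0.0500856 ]
blue (array([230.6, 347.5]), np.float64(545.7), np.float64(615.9), np.int32(1132), 76.3174057006836)
green (array([299.9, 310.1]), np.float64(462.5), np.float64(535.1), np.int32(107), 75.93048858642578)
green0 full (array([300.1, 310.6]), np.float64(544.8), np.float64(617.3), np.int32(109), 76.57127380371094)
```

View pics/end.png

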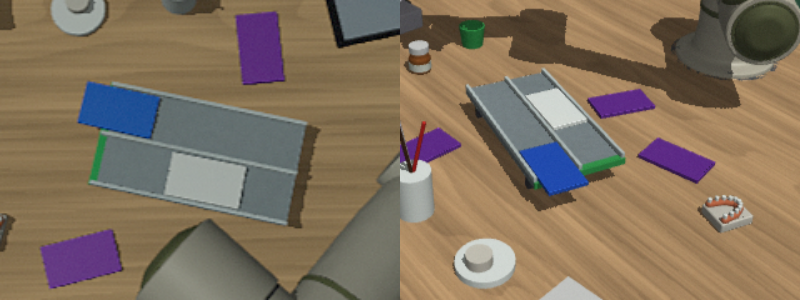

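The final view shows the slab flat and in line in its track, about 38 mm past the green end. The white slab and the other things look unmoved, and the arm is clear. Handing in.

```bash
python3 -c "
from rig import *
print(finish_job())"
```

```text
the job is handed in; nothing more can be done
None
```

The job is handed in: by my final camera measurement, the blue slab lies flat in its track with about 38 mm past the green-striped end (28–52 mm allowed), and nothing else appears to have moved; no verdict was returned.

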